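# Set the carver's speed by clicks and start it

### The arm

A 7-joint arm with a two-finger parallel gripper is mounted at the origin on the work surface. World frame = base frame: x ahead of the robot, y to its left, z up, the work surface at z = 0. Lengths are in m, angles in rad, forces in N, time in s.
With the tool pointing down it reaches from about 0.425 to 0.925 m from the base axis. Payload 6.8 kg.
Tool frame: the origin (TCP) lies at the very end of the fingers, on their centre line; the grasp point (between the pads) lies 19 mm behind it; z points along the fingers, y is the line along which they close (so a half turn about z gives the same grasp; the last joint's range is limited). The gripper opens to 85 mm and grips with 20 to 120 N. Pads are 22 mm wide; open, the fingers measure 114 mm over their backs; the gripper's body (76 mm by 85 mm) begins 54 mm behind the grasp point. The pads swing forward as they close: fully open they stand 13 mm farther back than shut.
Start: joints at [1.011, 0.477, 0.022, 1.555, -0.011, 1.109, -0.083], TCP at [0.295, -0.607, 0.231] pointing down, gripper open.
Joint ranges: [-2.96, 2.96], [-0.34, 2.1], [-1.41, 1.46], [0.24, 2.44], [-1.37, 4.51], [0.17, 1.92], [-2.96, 2.96]. Speed limits (rad/s): [2.39, 2.39, 3.14, 3.14, 3.14, 3.14, 3.14].

### API

Orientations are given as a rotation vector (axis times angle).
In Python, from bench import monitor, optics, r gives the robot as it stands.
- The arm moves only by the shell command python3 -m crank 'ROWS' [OPENING] [FORCE]. ROWS is JSON, a list of rows, each a list of 2 entries, a list of its own where there are three numbers: the shift along the tool's x, y, z in cm, then the turn, a rotation vector about the tool's x, y, z in rad. A call has 1 to 5 rows; each row shifts and turns the commanded pose from where the row before left it, along the tool's axes as they then stand; what a row does not reach is not made up. A row lasts 1/10 s, in which the tool goes at most 50 mm and 8.59 degrees, less where a joint would pass 70% of its speed; a pose out of reach is approached as far as the arm can. A call is refused whole if a number of a shift passes 5 or a number of a turn 0.15, either way. A call with a gripper value outside its range is refused whole. OPENING is the finger opening in cm, from 0 to 8.54, set as the call begins (- or left out, the last holds). The fingers move at their own pace and stop on an object; FORCE is the grip in N (left out, the last holds). Time passes only in rows, so rows that do not move let the fingers close. It gives the time, the measured TCP pose, the force, the opening and the grip force at its end, in the units of the state.
- monitor.get_obs(): the state, without advancing time (a new reading comes with each control period).
- optics.grab_frame(name): name is "scene" or "top" or "wrist"; returns (picture, depth): 420x560x3 uint8, red, green, blue; 420x560 float32, m along the optical axis (not along the pixel's ray), 0 where there is no reading.
- optics.camera_model(name): a dict with "vertical_fov" (degrees; the focal length in pixels is half the picture's height over the tangent of half this angle, whatever the lens; pixels are square), "cx", "cy" (the principal point, pixels), "R" (3x3) and "t" (3): a world point X has camera coordinates R X + t; the wrist camera has in their place "hand_eye" (4x4, takes a point from camera to tool coordinates, whose origin is the TCP and whose axes are the flange's). Camera axes: x right, y down, z forward; pixel columns grow to the right and rows downward; lengths in m; the calibration is good to about 2 mm. A picture is of the moment at which its call begins: read the wrist's pose just before it. camera_model takes no time and is no camera call.
- r.hand_in(): hands the job in; it is judged then, once.
The state is a dict: "clock": time; "joints": joint angles; "qvel": joint speeds; "tau": joint torques, N m; "tcp_pos": TCP position; "orientation": TCP orientation; "contact_force": force on the tool from outside, world axes, zero at the start; "moment": the same for the moment, N m; "grip_width": finger opening in m; "gripper_force": force on a finger pad.
Only numpy, scipy, OpenCV 4.12 (cv2) and the standard library are available. Lean on these libraries where they do the work, as an engineer would, in place of code of your own. Each camera call takes 0.05 s, during which the arm holds its last target. There are 200 camera calls.

### The job

On the carving tool's power unit, push the winged speed selector round with a fingertip (do not pinch it) until it rests in the fifth click up from its slowest stop (the end with the shortest mark), which is the sixth of the eight marks, counting the stop's own mark as the first. Only then press the large round start button fully down and let it come back up. Be gentle, and leave the small stop button, the small trim knob and everything lying about where they are.

Things in the scene. Friction and masses are not known exactly. Their poses are not given: they have to be found in the camera images.
- unit: Power unit: grey case fixed to the bench, 190 (x) x 300 (y) x 75 mm high; its flat aluminium top is the control face. Origin: centre of its underside; x to its rear edge, y to its left, z up. On the face: speed selector at (0, 70) mm, start button (-45, -45), smaller stop button (-45, -115), trim knob (45, -105). The face is clear of obstacles for 70 mm round the selector's axis, out to the edges.
- selector (a joint): Selector angle, rad: 0 at the slowest stop, growing clockwise seen from above. Eight clicks 0.5236 apart (30 degrees): 0, 0.524, 1.047, 1.571, 2.094, 2.618 (the fifth), 3.142, 3.665; hard stops at both ends. Sprung: past the hump half way between clicks it snaps into the next and stays. Needs up to 0.14 N m (4 N at 35 mm from the axis). Starts at click 0, 1 or 2.
- selector_axis (a point): Point on the selector's vertical turning axis, on the unit's control face (75 mm above the bench). Eight dark flat marks on the face, 49 to 66 mm from it, show the click positions, longer for faster. At joint 0 the pointer stands 105 degrees anticlockwise (seen from above) from the unit's x.
- selector_tip (a point): Upper end of the selector's pointer, 42 mm from the axis, 34 mm above the face; turns with it. The selector is a black disc, radius 22 mm, 8 mm high, with an upright wing 12 mm thick, 8 to 34 mm above the face, reaching 42 mm from the axis on the pointer side (pale line) and 20 mm on the other.
- start_top (a point): Centre of the top of the large start button (plain grey, radius 15 mm, in a dark ring; it presses down along z). The stop button beside it has radius 8 mm.
- start (a joint): Travel of the start button, m: 0 up, 0.006 fully down (about 4 N); it springs back.
- stop (a joint): Travel of the small stop button, m: 0 up, 0.006 down. Not to be pressed.
- trim (a joint): Angle of the small trim knob, rad, 44 mm high. To be left as it is.
- trim_tip (a point): End of the pale line on the trim knob's top, 12 mm from that knob's axis.
- oil_can: Steel oil can with a thin spout, radius 36 mm, 150 mm high, standing left of the unit. Origin: centre of its underside. Bystander.
- collet_tin: Small round tin, radius 17 mm, 26 mm high, standing loose on the unit's control face near its rear edge. Origin: centre of its underside. Bystander.
- offcut: Dark wood block 50 x 70 x 30 mm lying right of the unit. Origin: centre of its underside. Bystander.
- veneer_box: Flat wooden box 62 x 162 x 40 mm behind the unit. Origin: centre of its underside. Bystander.
- chisel: Slim hand tool with a handle lying on the bench to the right. Bystander.
- glue: Glue jar, radius 28 mm, 130 mm high, on the bench to the left. Origin: centre of its underside. Bystander.

How it is judged:
On the way, in this order (a step that is already met when the one before it is completed fails the run):
1. the selector rests in the fifth click above its slowest stop (value of joint selector between 2.4871 and 2.7489 rad and velocity of joint selector between -0.3 and 0.3 rad/s), for 0.3 s.
2. the start button is pressed down (value of joint start above 0.0048 m), for 0.02 s.
At the end, for the whole second after the job is handed in: Selector at rest within 7.5 degrees of the fifth click (150 degrees from the slowest stop); start button pressed since (at least 4.8 of 6 mm) and up again; stop button up; trim knob turned less than 6 mm at its pointer; nothing lying about moved 30 mm (value of joint selector between 2.4871 and 2.7489 rad and value of joint each of start, stop below 0.0015 m and velocity of joint selector between -0.1 and 0.1 rad/s and distance of trim_tip from where it was at the start of the episode below 0.006 m and distance of each of oil_can, collet_tin, offcut, veneer_box, chisel, glue from where it was at the start of the episode below 0.03 m); the robot touches nothing.
It fails at once if the start button is pressed while the selector is not in the fifth click (value of joint start above 0.0035 m and not (value of joint selector between 2.4871 and 2.7489 rad)).
It fails at once if the stop button is pressed or the trim knob is turned (value of joint stop above 0.003 m or distance of trim_tip from where it was at the start of the episode above 0.006 m).
It fails at once if the selector is pinched or forced (over 20 N) (contact force between the fingers and selector above 20 N).
It fails at once if the start button is pushed with over 30 N (contact force between the fingers and start above 30 N).
It fails at once if something lying about is pushed away or lifted (moved over 30 mm) (distance of any of oil_can, collet_tin, offcut, veneer_box, chisel, glue from where it was at the start of the episode above 0.03 m).
It also fails if it takes over 67 s, if anything falls off the work surface, if the arm or the gripper's body presses on something with over 40 N, if the wrist force passes 120 N, or if a joint passes its speed limit or range.

## Working session

There is one attempt and no reset: what is moved stays moved. The work goes in short steps, Python scripts to look and compute and a shell command to move; the robot and the scene stay as the last step left them, time stands still between calls to the robot, and variables do not carry over. Pictures are saved under pics/ and viewed, at most 10 in all, crops included, and the job is handed in when it is done.

```bash
ls; mkdir -p pics
cat > h.py <<'E'
import numpy as np,cv2
from bench import monitor,optics,r
from scipy.spatial.transform import Rotation as Ro
def cam(n,obs=None):
    m=optics.camera_model(n); f=210/np.tan(np.radians(m["vertical_fov"])/2)
    if n=="wrist":
        T=np.eye(4);T[:3,:3]=Ro.from_rotvec(obs["orientation"]).as_matrix();T[:3,3]=obs["tcp_pos"]
        W=T@np.array(m["hand_eye"]);R=W[:3,:3].T;t=-R@W[:3,3]
    else: R=np.array(m["R"]);t=np.array(m["t"])
    return f,m["cx"],m["cy"],R,t
def ray(c,u,v,z):
    f,cx,cy,R,t=c
    C=-R.T@t; d=R.T@np.array([(u-cx)/f,(v-cy)/f,1]); return C+d*(z-C[2])/d[2]
def proj(c,X):
    f,cx,cy,R,t=c; p=R@np.array(X)+t; return cx+f*p[0]/p[2],cy+f*p[1]/p[2]
def cloud(c,D):
    f,cx,cy,R,t=c; v,u=np.indices(D.shape); P=np.stack([(u-cx)/f*D,(v-cy)/f*D,D],-1); return (P-t)@R
E
python3 - <<'E'
from h import *
o=monitor.get_obs();print(o)
for n in("top","scene"):
    P,D=optics.grab_frame(n);cv2.imwrite(f"pics/{n}0.png",P[:,:,::-1]);np.savez(f"{n}0.npz",P=P,D=D)
    m=optics.camera_model(n);print(m)
E
```

```text
pics
{'clock': 0.0, 'joints': array([ 1.01089736,  0.4777988 ,  0.02236712,  1.55644895, -0.01150743,
        1.10928764, -0.08310003]), 'qvel': array([ 0.00014693, -0.00105361, -0.00038738, -0.0005902 ,  0.00120478,
       -0.00050379,  0.00101536]), 'tau': array([ 1.11171266e-03, -5.96448255e+01,  1.60849527e+00, -2.81197035e+01,
        1.24514621e-02,  9.42467042e-03, -1.96155275e-05]), 'tcp_pos': array([ 0.294412  , -0.60675748,  0.23032817]), 'orientation': array([-3.06008905e+00, -7.03266564e-01,  8.51331448e-04]), 'contact_force': array([-0.21887332,  0.48457851, -0.07382029]), 'moment': array([-0.00781762,  0.00790568, -0.00340578]), 'gripper_force': 0.0, 'grip_width': 0.0854442643441545}
{'vertical_fov': 42.804281307594586, 'cx': 274.9620671460992, 'cy': 207.50541941665466, 'R': array([[-1.86838044e-02, -9.99825374e-01, -3.69009863e-04],
       [-9.88136687e-01,  1.85216447e-02, -1.52456018e-01],
       [ 1.52436230e-01, -2.48382623e-03, -9.88310187e-01]]), 't': array([0.00473902, 0.62246078, 1.60112923])}
{'vertical_fov': 57.84717362079814, 'cx': 278.13565345702636, 'cy': 209.01923802400196, 'R': array([[-0.25168056,  0.96752314,  0.0235768 ],
       [ 0.52238935,  0.15631529, -0.83825706],
       [-0.81471852, -0.19865674, -0.54476531]]), 't': array([ 0.13684776, -0.25579897,  1.63197628])}
```

View pics/top0.png

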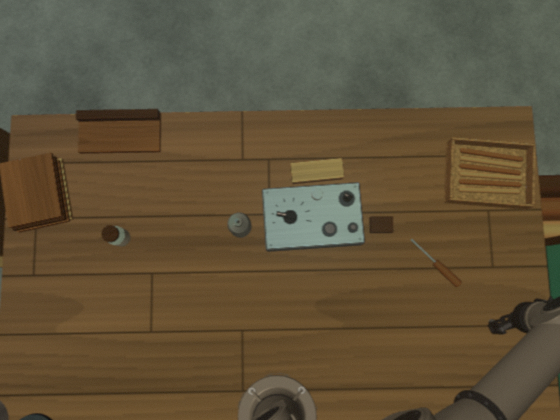

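View pics/scene0.png

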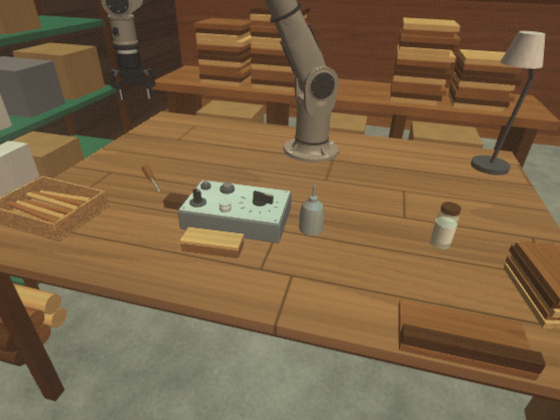

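The top view shows the unit at px (263..363, 183..249). The selector is at (290, 217), start at (330, 229), stop at (353, 227), trim at (347, 198), the tin at (317, 196) and the oil can at (238, 223). Next I fit the face.

Run:
```python
from h import *
z=np.load("top0.npz");P,D=z["P"],z["D"];c=cam("top")
X=cloud(c,D)
m=((abs(X[...,2]-.075)<.012)&(P.min(-1)>110)).astype(np.uint8);m[:,:255]=0;m[:,372:]=0
ct=max(cv2.findContours(m,0,1)[0],key=cv2.contourArea)
w=np.array([ray(c,u,v,.075)[:2] for u,v in ct[:,0]],np.float32)
(cx,cy),s,a=cv2.minAreaRect(w);print(cx,cy,s,a,np.median(X[m>0][:,2]))
b=cv2.boxPoints(((cx,cy),s,a));print(b)
print("sel pix",ray(c,290,217,.083),"start",ray(c,330,229,.08))
big=cv2.resize(P[165:265,220:400],None,fx=4.4,fy=4.4,interpolation=cv2.INTER_CUBIC)
cv2.imwrite("pics/topcrop.png",np.clip(big[:,:,::-1]*1.4,0,255))
```

```text
0.5926213264465332 -0.12062355875968933 (0.1790676862001419, 0.2906511723995209) 2.857879877090454 0.07542436600993202
[[ 0.49595305  0.02005725]
 [ 0.51044464 -0.27023244]
 [ 0.68928957 -0.26130438]
 [ 0.674798    0.02898532]]
sel pix [ 0.58731406 -0.05142586  0.083     ] start [ 0.54918416 -0.17057269  0.08      ][ WARN:0@0.160] global loadsave.cpp:1063 imwrite_ Unsupported depth image for selected encoder is fallbacked to CV_8U.
```

View pics/topcrop.png

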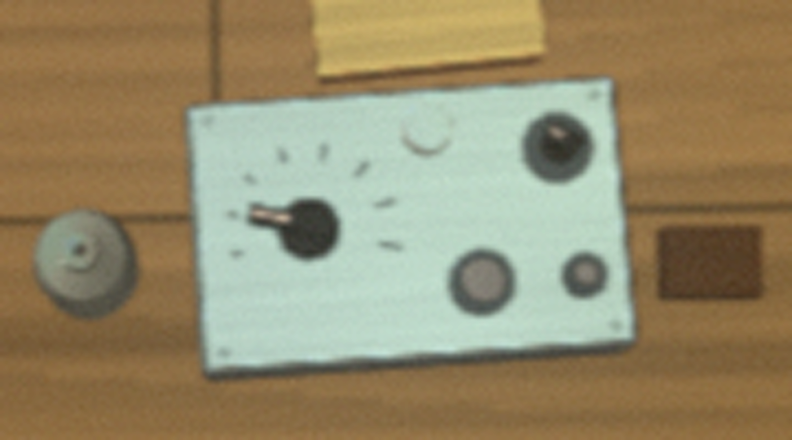

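```bash
cat >> h.py <<'E'
def plan(target,yawdeg,n):
    "rows suggestion: to world target, tool down, tool-x at yawdeg; n rows"
    o=monitor.get_obs(); Rm=Ro.from_rotvec(o["orientation"]); p=o["tcp_pos"].copy()
    x=np.radians(yawdeg); G=Ro.from_matrix(np.array([[np.cos(x),np.sin(x),0],[np.sin(x),-np.cos(x),0],[0,0,-1]]).T)
    for i in range(n):
        s=Rm.inv().apply((np.array(target)-p)/(n-i))*100; s=np.round(s,1)
        w=np.round((Rm.inv()*G).as_rotvec()/(n-i),3); 
        print([list(map(float,s)),list(map(float,w))],"clip!" if np.linalg.norm(w)>.1495 or np.linalg.norm(s)>5 else "")
        p=p+Rm.apply(s/100); Rm=Rm*Ro.from_rotvec(w)
E
python3 -c "
from h import *
print(monitor.get_obs()['tcp_pos'])
plan([.575,-.012,.21],168,18)"
```

```text
[ 0.2944584  -0.60678574  0.23043457]
[[2.8, -2.3, 0.1], [-0.0, -0.0, -0.138]] 
[[3.1, -1.9, 0.1], [-0.0, -0.0, -0.138]] 
[[3.4, -1.4, 0.1], [-0.0, -0.0, -0.138]] 
[[3.5, -1.0, 0.1], [-0.0, -0.0, -0.138]] 
[[3.6, -0.5, 0.1], [-0.0, -0.0, -0.138]] 
[[3.7, 0.1, 0.1], [-0.0, -0.0, -0.138]] 
[[3.6, 0.6, 0.1], [0.0, -0.0, -0.138]] 
[[3.5, 1.0, 0.1], [0.0, -0.0, -0.138]] 
[[3.3, 1.5, 0.1], [0.0, -0.0, -0.138]] 
[[3.1, 2.0, 0.1], [0.0, -0.0, -0.138]] 
[[2.8, 2.4, 0.1], [0.0, -0.0, -0.138]] 
[[2.4, 2.7, 0.1], [0.0, -0.0, -0.137]] 
[[2.1, 3.0, 0.2], [0.0, -0.0, -0.138]] 
[[1.6, 3.3, 0.1], [0.0, -0.0, -0.137]] 
[[1.1, 3.5, 0.2], [0.0, -0.0, -0.138]] 
[[0.7, 3.6, 0.1], [0.0, -0.0, -0.137]] 
[[0.2, 3.6, 0.2], [0.001, -0.001, -0.138]] 
[[-0.4, 3.7, 0.1], [0.0, -0.0, -0.137]]
```

```bash
python3 -m crank '[[[2.8,-2.3,0.1],[0,0,-0.138]],[[3.1,-1.9,0.1],[0,0,-0.138]],[[3.4,-1.4,0.1],[0,0,-0.138]],[[3.5,-1.0,0.1],[0,0,-0.138]],[[3.6,-0.5,0.1],[0,0,-0.138]]]' 0 20
python3 -m crank '[[[3.7,0.1,0.1],[0,0,-0.138]],[[3.6,0.6,0.1],[0,0,-0.138]],[[3.5,1.0,0.1],[0,0,-0.138]],[[3.3,1.5,0.1],[0,0,-0.138]],[[3.1,2.0,0.1],[0,0,-0.138]]]'
python3 -m crank '[[[2.8,2.4,0.1],[0,0,-0.138]],[[2.4,2.7,0.1],[0,0,-0.138]],[[2.1,3.0,0.1],[0,0,-0.138]],[[1.6,3.3,0.1],[0,0,-0.138]],[[0,0,0],[0,0,0]]]'
python3 -c "
from h import *
plan([.575,-.012,.21],168,4)"
```

```text
clock: 0.6
tcp_pos: [0.3715, -0.4404, 0.2259]
orientation: [-2.638, -1.705, 0.0]
contact_force: [1.1, -0.5, -0.3]
grip_width: 0.0123
gripper_force: 0.0
clock: 1.1
tcp_pos: [0.4505, -0.2757, 0.221]
orientation: [-1.906, -2.496, 0.0]
contact_force: [0.6, -0.2, -0.9]
grip_width: -0.0003
gripper_force: 0.0
clock: 1.6
tcp_pos: [0.5146, -0.1387, 0.2174]
orientation: [1.145, 2.925, 0.005]
contact_force: [0.5, 1.1, 0.8]
grip_width: -0.0002
gripper_force: 0.0
[[1.0, 3.4, 0.2], [0.001, -0.0, -0.134]] 
[[0.6, 3.4, 0.2], [0.001, -0.0, -0.134]] 
[[0.1, 3.5, 0.2], [0.001, -0.0, -0.134]] 
[[-0.3, 3.5, 0.2], [0.0, -0.0, -0.135]]
```

```bash
python3 -m crank '[[[1.0,3.4,0.2],[0,0,-0.134]],[[0.6,3.4,0.2],[0,0,-0.134]],[[0.1,3.5,0.2],[0,0,-0.134]],[[-0.3,3.5,0.2],[0,0,-0.135]],[[0,0,0],[0,0,0]]]'
python3 - <<'E'
from h import *
o=monitor.get_obs();P,D=optics.grab_frame("wrist");c=cam("wrist",o)
np.savez("w1.npz",P=P,D=D)
cv2.imwrite("pics/w1.png",np.clip(P[:,:,::-1]*1.3,0,255).astype(np.uint8))
print(o["joints"]);X=cloud(c,D)
a=np.array([.5926,-.1206]);ph=np.radians(2.86);ax=a+.07*np.array([-np.sin(ph),np.cos(ph)])
print(ax,proj(c,[*ax,.075]),proj(c,[*o["tcp_pos"]]))
E
```

```text
clock: 2.1
tcp_pos: [0.5754, -0.0135, 0.2091]
orientation: [0.332, 3.124, 0.006]
contact_force: [-0.7, 0.6, 0.3]
grip_width: -0.0001
gripper_force: 0.0
[ 0.44983769  0.41903781 -0.68460047  1.78625133  0.29858554  1.04175501
  1.01428869]
[ 0.5891073  -0.05068719] (np.float64(232.76810401629362), np.float64(223.2915354069804)) (np.float64(276.10455364381346), np.float64(272.1232887814105))
```

View pics/w1.png

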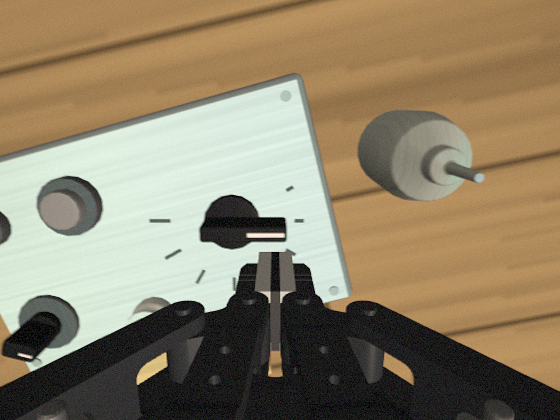

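The wrist view shows the selector disc at (232, 222), where the calibration predicts it. The wing's pale line points right at (265, 236). The closed fingertip is at (276, 255-272), and the oil can's spout tip is at (480, 178). I'll measure the can's clearance and refine the unit pose.

Run:
```python
from h import *
z=np.load("w1.npz");P,D=z["P"],z["D"];o=monitor.get_obs();c=cam("wrist",o);X=cloud(c,D)
ax=np.array([.5891,-.0507]);print("cam f",c[0],"campos",-c[3].T@c[4])
S=lambda u,v:X[v,u]
print("spout",ray(c,480,178,.15),"cloud near",X[172:184,470:484].reshape(-1,3)[X[172:184,470:484,2].argmax()])
m=(X[...,2]>.1)&(D>0)&(np.indices(D.shape)[1]>355)&(np.indices(D.shape)[0]<210)
q=X[m];print("can",q.min(0),q.max(0),len(q))
# finger geometry near tip, in tool frame
T=Ro.from_rotvec(o["orientation"]);g=T.inv().apply((X.reshape(-1,3)-o["tcp_pos"]))
ok=(D.reshape(-1)>0)&(X.reshape(-1,3)[:,2]>.14)&(np.indices(D.shape)[0].ravel()>230)
for a in range(-75,0,8):
    k=ok&(abs(g[:,2]*1000-a)<4)
    if k.sum()>5:print(a,k.sum(),(g[k].min(0)*1000).round(),(g[k].max(0)*1000).round())
# selector
for nm,pt,h in(("start",(69,208),.085),("markshort",(290,188),.075),("mark2",(299,220),.075),("marklong",(160,220),.075),("tip end",(286,236),.109),("line in",(247,236),.109)):
    w=ray(c,*pt,h);d=w[:2]-ax;print(nm,w.round(4),np.linalg.norm(d).round(4),np.degrees(np.arctan2(d[1],d[0])).round(1),S(*pt).round(4))
```

```text
cam f 365.78993225759865 campos [ 0.50906818 -0.00264169  0.35079326]
spout [0.57080767 0.10087033 0.15      ] cloud near [0.56903023 0.10086683 0.15024253]
can [0.55777924 0.08808566 0.10001268] [0.58350522 0.11383265 0.15024253] 1625
-75 11912 [ -5. -57. -79.] [ 18.  58. -71.]
-67 7664 [ -9. -52. -71.] [ 18.  50. -63.]
-59 6840 [ -9. -45. -63.] [ 16.  43. -55.]
-51 4964 [-12. -39. -55.] [ 14.  38. -47.]
-43 1889 [-12. -32. -47.] [ 14.  31. -39.]
-35 1067 [-12. -11. -39.] [ 12.  12. -31.]
-27 718 [  6. -14. -31.] [ 12.  13. -23.]
-19 682 [  6. -14. -23.] [ 11.  13. -15.]
-11 565 [  6. -14. -15.] [12. 13. -7.]
-3 126 [  6. -13.  -7.] [11. 11. -2.]
start [ 0.5466 -0.1695  0.085 ] 0.1262 -109.7 [ 0.5449 -0.162   0.097 ]
markshort [ 0.5699 -0.004   0.075 ] 0.0505 112.3 [ 0.5699 -0.004   0.0749]
mark2 [ 0.5967 -0.0023  0.075 ] 0.0489 81.1 [ 0.5967 -0.0023  0.075 ]
marklong [ 0.5728 -0.1094  0.075 ] 0.0609 -105.5 [ 0.573  -0.1097  0.0741]
tip end [ 0.5954 -0.0136  0.109 ] 0.0376 80.4 [ 0.5958 -0.0137  0.1078]
line in [ 0.5895 -0.0403  0.109 ] 0.0104 88.0 [ 0.5897 -0.0404  0.1083]
```

Run:
```python
from h import *
z=np.load("w1.npz");P,D=z["P"],z["D"];o=monitor.get_obs();c=cam("wrist",o);X=cloud(c,D);U=np.indices(D.shape)
s=(U[1]<105)&(U[1]>32)&(U[0]>170)&(U[0]<240)
for lo,hi in((.079,.085),(.085,.09),(.09,.094),(.094,.1)):
    q=X[s&(X[...,2]>lo)&(X[...,2]<hi)]
    if len(q)>30: print("start",lo,len(q),cv2.minEnclosingCircle(q[:,:2].astype(np.float32)),np.median(q[:,2]))
s=(U[1]<290)&(U[1]>195)&(U[0]>190)&(U[0]<251)
q=X[s&(abs(X[...,2]-.083)<.002)&(P.max(-1)<70)]
A=q[:,:2].astype(np.float32);print("disc",len(A),cv2.minEnclosingCircle(A))
q=X[s&(X[...,2]>.105)&(X[...,2]<.113)][:,:2].astype(np.float32)
r_=cv2.minAreaRect(q);print("wing",r_,cv2.boxPoints(r_))
m=((abs(X[...,2]-.075)<.004)&(P.min(-1)<110)).astype(np.uint8);m[245:]=0
for k in cv2.findContours(m,0,1)[0]:
    a=cv2.contourArea(k)
    if 8<a<120:
        (u,v),_,_=cv2.minAreaRect(k);print("mark",(round(u),round(v)),a,ray(c,u,v,.075)[:2].round(4))
```

```text
start 0.079 286 ((0.5460832715034485, -0.17024977505207062), 0.02318979799747467) 0.08268921866487006
start 0.085 1353 ((0.5458236336708069, -0.17014721035957336), 0.02320236526429653) 0.08641451487927354
start 0.09 135 ((0.5458164811134338, -0.1698954999446869), 0.015061917714774609) 0.09262947194502068
start 0.094 1223 ((0.5460387468338013, -0.169781893491745), 0.014950289390981197) 0.09630017453835135
disc 934 ((0.58500075340271, -0.04703497514128685), 0.026716643944382668)
wing ((0.5882023572921753, -0.042759571224451065), (0.061677902936935425, 0.012703273445367813), 77.4108657836914) [[ 0.5752818  -0.0714727 ]
 [ 0.5876797  -0.07424149]
 [ 0.6011229  -0.01404644]
 [ 0.58872503 -0.01127765]]
mark (298, 220) 20.5 [ 0.597  -0.0028]
mark (160, 220) 49.0 [ 0.5732 -0.1099]
mark (7, 223) 30.5 [ 0.5486 -0.2283]
mark (289, 188) 11.5 [ 0.5701 -0.0046]
mark (91, 188) 30.0 [ 0.5366 -0.1534]
```

```bash
python3 -c "
from h import *
plan([.5695,-.0105,.16],167.4,2);plan([.5695,-.0105,.091],167.4,5)"
```

```text
[[0.3, 0.2, 2.4], [0.001, -0.0, 0.001]] 
[[0.3, 0.3, 2.5], [0.0, -0.001, 0.001]] 
[[0.1, 0.1, 2.4], [0.0, -0.0, 0.0]] 
[[0.1, 0.1, 2.3], [0.0, -0.0, 0.001]] 
[[0.1, 0.1, 2.4], [0.0, -0.0, 0.0]] 
[[0.2, 0.1, 2.3], [0.001, -0.0, 0.001]] 
[[0.1, 0.1, 2.4], [0.0, -0.001, 0.0]]
```

```bash
python3 -m crank '[[[0.3,0.2,2.4],[0.001,0,0.001]],[[0.3,0.3,2.4],[0,-0.001,0.001]],[[0,0,3],[0,0,0]],[[0,0,2.5],[0,0,0]],[[0,0,1.5],[0,0,0]]]'
python3 -m crank '[[[0,0,0],[0,0,0]],[[0,0,0],[0,0,0]]]'
python3 -c "
from h import *
plan([.5695,-.0105,.091],167.4,1)"
```

```text
clock: 2.65
tcp_pos: [0.5681, -0.0149, 0.0891]
orientation: [-0.354, -3.119, 0.004]
contact_force: [-0.1, -0.0, 0.1]
grip_width: -0.0003
gripper_force: 0.0
clock: 2.85
tcp_pos: [0.5701, -0.0134, 0.0919]
orientation: [0.351, 3.121, -0.002]
contact_force: [0.7, -0.4, 0.6]
grip_width: -0.0002
gripper_force: 0.0
[[0.1, 0.3, 0.1], [-0.001, 0.001, -0.004]]
```

```bash
python3 -m crank '[[[-0.2,0.3,0],[0,0,-0.004]],[[-0.4,0,0],[0,0,0]],[[-0.34,0.13,0],[0,0,0.087]],[[-0.34,0.13,0],[0,0,0.087]],[[-0.34,0.13,0],[0,0,0.087]]]'
cat >> h.py <<'E'
A=np.array([.5855,-.053])
def st():
    o=monitor.get_obs();M=Ro.from_rotvec(o["orientation"]).as_matrix();x=np.degrees(np.arctan2(M[1,0],M[0,0]))
    th=x-90;t=M[:2,0];p=M[:2,1];d=o["tcp_pos"][:2]-A
    # angle of wing if touching finger's face
    R=np.hypot(*d);print("yaw-90 %.1f rad %.1f tan %.1f (touch 38/17) z %.4f"%(th,1e3*d@p,1e3*d@t,o["tcp_pos"][2]),"F",o["contact_force"].round(1),"t",o["clock"])
E
python3 -c "
from h import *
st()"
```

```text
clock: 3.35
tcp_pos: [0.5876, -0.0099, 0.0922]
orientation: [0.751, 3.049, -0.001]
contact_force: [-2.0, 1.2, -0.1]
grip_width: -0.0004
gripper_force: 0.6
yaw-90 62.3 rad 39.1 tan 18.1 (touch 38/17) z 0.0922 F [-2.   1.2 -0.1] t 3.35
```

```bash
for i in 1; do python3 -m crank '[[[-0.34,0.13,0],[0,0,0.087]],[[-0.34,0.13,0],[0,0,0.087]],[[-0.34,0.13,0],[0,0,0.087]],[[-0.34,0.13,0],[0,0,0.087]],[[-0.34,0.13,0],[0,0,0.087]]]'; python3 -c "
from h import *
st()"; done
python3 -m crank '[[[-0.34,0.13,0],[0,0,0.087]],[[-0.34,0.13,0],[0,0,0.087]],[[-0.34,0.13,0],[0,0,0.087]],[[-0.34,0.13,0],[0,0,0.087]],[[-0.34,0.13,0],[0,0,0.087]]]'; python3 -c "
from h import *
st()"
```

```text
clock: 3.85
tcp_pos: [0.6047, -0.0147, 0.0922]
orientation: [1.391, 2.816, 0.0]
contact_force: [-2.3, 0.5, 0.8]
grip_width: 0.0
gripper_force: 1.2
yaw-90 37.4 rad 38.5 tan 18.7 (touch 38/17) z 0.0922 F [-2.3  0.5  0.8] t 3.85
clock: 4.35
tcp_pos: [0.6182, -0.0259, 0.0922]
orientation: [1.966, 2.45, 0.002]
contact_force: [-2.4, 2.9, 2.4]
grip_width: 0.0001
gripper_force: 1.7
yaw-90 12.5 rad 37.8 tan 19.3 (touch 38/17) z 0.0922 F [-2.4  2.9  2.4] t 4.35
```

```bash
python3 -m crank '[[[-0.36,0.13,0],[0,0,0.087]],[[-0.36,0.13,0],[0,0,0.087]],[[-0.36,0.13,0],[0,0,0.087]],[[-0.36,0.13,0],[0,0,0.087]],[[-0.36,0.13,0],[0,0,0.087]]]'; python3 -m crank '[[[-0.34,0.13,0],[0,0,0.087]],[[-0.34,0.13,0],[0,0,0.087]],[[-0.2,0.1,0],[0,0,0.05]],[[0,0,0],[0,0,0]],[[0,0,0],[0,0,0]]]'
python3 - <<'E'
from h import *
st()
o=monitor.get_obs();P,D=optics.grab_frame("wrist");c=cam("wrist",o);np.savez("w2.npz",P=P,D=D)
cv2.imwrite("pics/w2.png",np.clip(P[:,:,::-1]*1.3,0,255).astype(np.uint8));print(proj(c,[*A,.109]))
E
```

```text
clock: 4.85
tcp_pos: [0.6261, -0.0433, 0.0923]
orientation: [2.448, 1.968, 0.003]
contact_force: [-1.9, 3.7, 1.1]
grip_width: -0.0
gripper_force: 1.7
clock: 5.35
tcp_pos: [0.6268, -0.0544, 0.092]
orientation: [2.648, 1.687, 0.001]
contact_force: [0.2, 0.9, -0.0]
grip_width: -0.0002
gripper_force: 0.0
yaw-90 -25.0 rad 38.0 tan 16.2 (touch 38/17) z 0.0920 F [ 0.2  0.9 -0. ] t 5.35
(np.float64(176.8880378084507), np.float64(328.95368170856403))
```

View pics/w2.png

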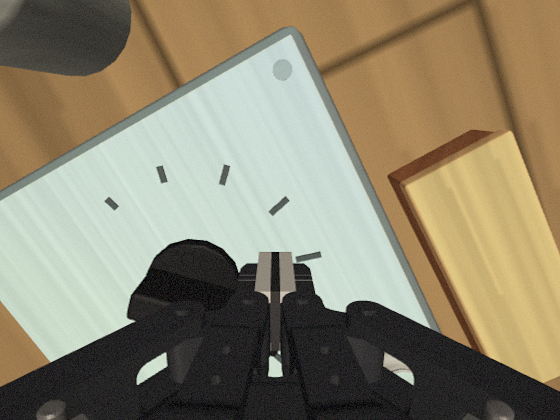

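The force has dropped, so the wing has probably snapped on ahead of the finger. The fingers hide it: only its back end at (150, 300) shows, along with marks 1 to 5. I'll back off, lift and check.

```bash
python3 -m crank '[[[0.8,0,0],[0,0,0]],[[0.5,0,-2],[0,0,0]],[[0,0,-4],[0,0,0]],[[-1,-2,-4],[0,0,0]],[[0,0,0],[0,0,0]]]'
python3 - <<'E'
from h import *
o=monitor.get_obs();P,D=optics.grab_frame("wrist");c=cam("wrist",o);np.savez("w3.npz",P=P,D=D)
cv2.imwrite("pics/w3.png",np.clip(P[:,:,::-1]*1.3,0,255).astype(np.uint8));print(proj(c,[*A,.109]))
P,D=optics.grab_frame("top");c=cam("top");X=cloud(c,D)
cv2.imwrite("pics/top3.png",cv2.resize(P[165:265,220:400,::-1],None,fx=4.4,fy=4.4))
E
```

```text
clock: 5.9
tcp_pos: [0.6113, -0.0426, 0.1973]
orientation: [2.645, 1.684, 0.011]
contact_force: [0.6, -0.4, -0.7]
grip_width: -0.0
gripper_force: 0.0
(np.float64(245.12005941236956), np.float64(242.89138621888094))
```

View pics/w3.png

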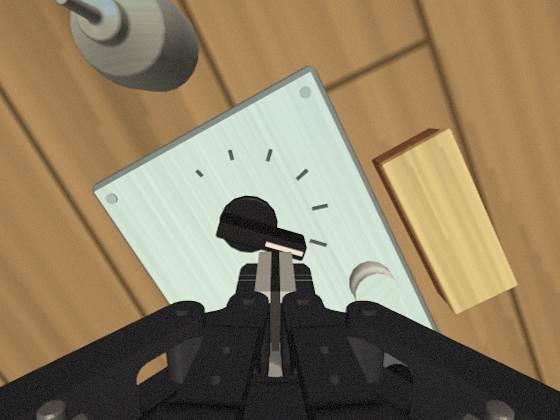

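The wing's pale line at (285, 248) now points at the sixth mark at (318, 242). Marks 1 to 6 are all visible. I'll confirm with depth.

Run:
```python
from h import *
z=np.load("w3.npz");P,D=z["P"],z["D"];o=monitor.get_obs();c=cam("wrist",o);X=cloud(c,D);U=np.indices(D.shape)
s=(U[1]<312)&(U[1]>205)&(U[0]>190)&(U[0]<256)
q=X[s&(X[...,2]>.105)&(X[...,2]<.112)][:,:2].astype(np.float32)
r_=cv2.minAreaRect(q);b=cv2.boxPoints(r_);print(r_);
far=q[np.argmax(np.linalg.norm(q-A,axis=1))];_,e=cv2.PCACompute(q,mean=None);print("angle",np.degrees(np.arctan2(e[0][1],e[0][0])),"expect -42.4")
print(o["joints"])
plan([.56,-.15,.18],70,5)
```

```text
((0.5923532247543335, -0.056150443851947784), (0.007550330366939306, 0.0574558787047863), 46.24561309814453)
angle -43.81238 expect -42.4
[ 0.10593347  0.41699662 -0.18142975  1.74566347  0.0894459   0.98364583
 -0.54679408]
[[-2.4, 0.0, 0.3], [0.001, -0.0, -0.018]] 
[[-2.4, -0.0, 0.2], [0.001, -0.0, -0.018]] 
[[-2.3, -0.1, 0.3], [0.0, -0.0, -0.017]] 
[[-2.4, -0.1, 0.2], [0.001, -0.0, -0.018]] 
[[-2.3, -0.2, 0.3], [0.0, -0.0, -0.017]]
```

```bash
python3 -c "
from h import *
plan([.546,-.170,.125],65,4)"
```

```text
[[-3.6, -0.1, 1.7], [0.001, -0.0, -0.0]] 
[[-3.5, -0.1, 1.7], [0.001, -0.0, -0.0]] 
[[-3.6, -0.1, 1.7], [0.001, -0.0, -0.0]] 
[[-3.5, -0.1, 1.7], [0.0, -0.0, -0.001]]
```

```bash
python3 -m crank '[[[-3.6,-0.1,0],[0.001,0,0]],[[-3.5,-0.1,0],[0.001,0,0]],[[-3.6,-0.1,2.2],[0.001,0,0]],[[-3.5,-0.1,4.6],[0,0,0]],[[0,0,0],[0,0,0]]]';python3 -m crank '[[[0,0,0],[0,0,0]],[[0,0,0],[0,0,0]]]'; python3 -c "
from h import *
plan([.546,-.170,.10],65,2)"
```

```text
clock: 6.5
tcp_pos: [0.5408, -0.1702, 0.1234]
orientation: [-2.65, -1.673, 0.019]
contact_force: [-1.2, 0.0, -0.5]
grip_width: -0.0001
gripper_force: 0.0
clock: 6.7
tcp_pos: [0.5485, -0.1646, 0.1296]
orientation: [-2.648, -1.687, 0.001]
contact_force: [0.2, 0.8, -0.5]
grip_width: 0.0003
gripper_force: 0.0
[[-0.3, 0.0, 1.5], [-0.001, -0.0, 0.0]] 
[[-0.3, 0.0, 1.5], [-0.001, -0.0, 0.0]]
```

```bash
python3 -m crank '[[[-0.3,0,1.5],[0,0,0]],[[-0.3,0,1.5],[0,0,0]],[[0,0,0],[0,0,0]],[[0,0,0],[0,0,0]]]';python3 -m crank '[[[0,0,0.2],[0,0,0]],[[0,0,0.2],[0,0,0]],[[0,0,0.2],[0,0,0]],[[0,0,0],[0,0,0]]]'
```

```text
clock: 7.1
tcp_pos: [0.5459, -0.1704, 0.1004]
orientation: [-2.649, -1.687, 0.001]
contact_force: [0.3, -0.2, -0.0]
grip_width: -0.0
gripper_force: 0.0
clock: 7.5
tcp_pos: [0.5458, -0.1711, 0.0942]
orientation: [-2.651, -1.686, 0.0]
contact_force: [2.1, 0.7, 2.7]
grip_width: 0.0002
gripper_force: 1.2
```

```bash
python3 -m crank '[[[0,0,0.15],[0,0,0]],[[0,0,0.15],[0,0,0]],[[0,0,0],[0,0,0]]]'; python3 -m crank '[[[0,0,0.1],[0,0,0]],[[0,0,0],[0,0,0]]]'
```

```text
clock: 7.8
tcp_pos: [0.5457, -0.1712, 0.0911]
orientation: [-2.651, -1.686, 0.0]
contact_force: [1.6, 1.6, 4.0]
grip_width: 0.0004
gripper_force: 1.9
clock: 8.0
tcp_pos: [0.5458, -0.1712, 0.091]
orientation: [-2.651, -1.686, 0.0]
contact_force: [-0.0, 3.0, 11.7]
grip_width: -0.0002
gripper_force: 5.9
```

The button has bottomed out: z stopped at 0.091 and the force rose to 11.7 N. I'll lift off.

```bash
python3 -m crank '[[[0,0,-0.5],[0,0,0]],[[0,0,-1.5],[0,0,0]],[[0,0,-4],[0,0,0]],[[0,0,-4],[0,0,0]],[[0,0,0],[0,0,0]]]'; python3 -m crank '[[[0,0,0],[0,0,0]],[[0,0,0],[0,0,0]],[[0,0,0],[0,0,0]]]'
python3 - <<'E'
from h import *
o=monitor.get_obs();P,D=optics.grab_frame("wrist");c=cam("wrist",o);X=cloud(c,D)
q=X[(np.hypot(X[...,0]-A[0],X[...,1]-A[1])<.045)&(X[...,2]>.105)&(X[...,2]<.112)][:,:2].astype(np.float32)
if len(q)>50: print(len(q),"angle",cv2.PCACompute(q,mean=None)[1][0])
P2,_=optics.grab_frame("top")
a=np.clip(P*1.3,0,255).astype(np.uint8)
cv2.imwrite("pics/end.png",a[:,:,::-1])
E
```

```text
clock: 8.5
tcp_pos: [0.5477, -0.1726, 0.1955]
orientation: [2.647, 1.682, 0.006]
contact_force: [0.3, -0.1, 0.1]
grip_width: -0.0001
gripper_force: 0.0
clock: 8.8
tcp_pos: [0.5439, -0.1713, 0.1883]
orientation: [-2.648, -1.684, 0.006]
contact_force: [0.0, 1.0, -1.1]
grip_width: -0.0
gripper_force: 0.0
1214 angle [ 0.8284785 -0.5600208]
```

View pics/end.png

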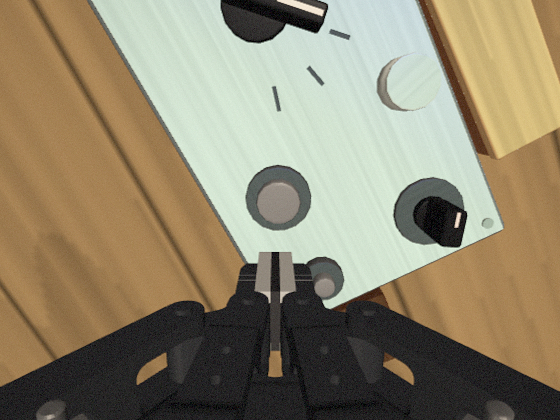

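The start button is up at (278, 200). The selector points at the mark at (340, 34), and exactly two marks remain beyond it, at (315, 75) and (277, 98), so it is on the sixth. The top edge of this picture cuts off part of the wing, which skews the depth angle here.

```bash
python3 -c "
from bench import r
print(r.hand_in())"
```

```text
the job is handed in; nothing more can be done
None
```

I pushed the selector round to the fifth click (the sixth mark), then pressed the start button fully down (11.7 N) and it came back up; I saw nothing else disturbed, and the job is handed in, though the hand-in returned no verdict.

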